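# Hang the vertebra pail on the transfer stand and lock it

## Robot

A 6-joint arm with a two-finger parallel gripper is mounted at the origin on the work surface. World frame = base frame: x ahead of the robot, y to its left, z up, the work surface at z = 0. Lengths are in m, angles in rad, forces in N, time in s.
With the tool pointing down it reaches from about 0.325 to 0.9 m from the base axis. Payload 6.1 kg.
Tool frame: the origin (TCP) lies at the very end of the fingers, on their centre line; the grasp point (between the pads) lies 19 mm behind it; z points along the fingers, y is the line along which they close (so a half turn about z gives the same grasp; the last joint's range is limited). The gripper opens to 87 mm and grips with 3 to 60 N. Pads are 19 mm wide; open, the fingers measure 117 mm over their backs; the gripper's body (75 mm by 190 mm) begins 51 mm behind the grasp point.
Start: joints at [1.003, 0.22, 1.526, -0, 1.395, -0.126], TCP at [0.267, 0.565, 0.223] pointing down, gripper open.
Joint ranges: [-2.98, 2.98], [-0.91, 2.08], [0.09, 2.57], [-1.24, 4.39], [0.2, 2.65], [-2.68, 2.68]. Speed limits (rad/s): [2.57, 2.57, 3.01, 3.14, 3.14, 3.14].

## Interface

Orientations are given as a unit quaternion [x, y, z, w].
In Python, from bench import robot gives the robot as it stands. The module is installed in compiled form; this text tells all that it offers.
- The arm moves only by the shell command python3 -m creep 'ROWS' [FORCE]. ROWS is a JSON object of lists of equal length, an entry for each row: "offset": the shift along the tool's x, y, z in mm, a list of three; "delta_rot": the turn, a rotation vector about the tool's x, y, z in rad, a list of three; "grip": the finger opening in mm, from 0 to 87. In form: {"offset": [[x, y, z], ...], "delta_rot": [[wx, wy, wz], ...], "grip": [grip, ...]}. A call has 1 to 20 rows; each row is the pose to reach, as a shift and turn from the pose commanded when the call began, along the tool's axes at that moment; what a row does not reach only later rows make up. A row lasts 1/8 s, in which the tool goes at most 62.5 mm and 10.7 degrees, less where a joint would pass 70% of its speed; a pose out of reach is approached as far as the arm can. A call with a gripper value outside its range is refused whole. The fingers move at their own pace and stop on an object; FORCE is the grip in N (left out, the last holds). Time passes only in rows, so rows that repeat a pose let the fingers close. It gives the time, the measured TCP pose, the force, the opening and the grip force at its end, in the units of the state.
- robot.state(): the state, without advancing time (a new reading comes with each control period).
- robot.camera(name): name is "scene" or "top"; returns a dict with "img" (480x640x3 uint8, blue, green, red), "K" (3x3 intrinsics, pixels), "camera_from_world" (4x4, takes a point from world to camera coordinates). Camera axes: x right, y down, z forward; pixel columns grow to the right and rows downward; lengths in m; the calibration is good to about 2 mm. A picture is of the moment at which its call begins. There is no depth.
- robot.job_done(): hands the job in; it is judged then, once.
The state is a dict: "time": time; "q": joint angles; "joint_vel": joint speeds; "joint_torque": joint torques, N m; "eef_pos": TCP position; "orientation": TCP orientation; "force": force on the tool from outside, world axes, zero at the start; "torque": the same for the moment, N m; "width": finger opening in m; "finger_force": force on a finger pad.
Only numpy, scipy, OpenCV 4.12 (cv2) and the standard library are available. Lean on these libraries where they do the work, as an engineer would, in place of code of your own. Each camera call takes 0.05 s, during which the arm holds its last target. There are 200 camera calls.

## Task

While the small metal pail still stands on the bench, swing its folded-down wire bail up until it is upright. Then lift the pail by the bail, with the vertebra staying inside, and hang it on the stand so that the bail lies in both hook prongs and the gripper has let go of it. Finally slide the stand's black keeper knob all the way to its end stop over the hung bail and let go; leave the phalanx, bushing and punch where they lie.

Things in the scene. Friction and masses are not known exactly. Their poses are not given: they have to be found in the camera images.
- pail: Open round metal pail, about 0.45 kg with its bail, loose on the bench. Outer radius 45 mm at the bottom, 47 mm at the rim, 64 mm high. Origin: centre of its underside; z up. The bail's hinge line runs parallel to the pail's y axis, 57 mm above the origin; the folded-down bail sticks out on the pail's +x side.
- bail (a joint): Angle of the bail (rad): 0 = straight out level to the pail's +x side, pi/2 = upright above the pail, larger = over to the -x side; range -0.4 to 3.5. It starts folded down, between -0.15 and 0.2. The pivots are slightly stiff (0.035 N m), so it stays where it is left; pushing along the bail towards the pivots shoves or tips the pail.
- bail_grip (a point): Middle of the bail's straight crossbar, 105 mm from the hinge line. The crossbar is parallel to the pail's y axis, of 5 mm wire, 88 mm long; round its middle is a wooden sleeve 12 mm in diameter and 36 mm long, which spins freely on the wire. The two side arms are 106 mm apart.
- vertebra: Ivory plastic vertebra, about 50 x 42 x 18 mm, 40 g, lying loose in the pail. Origin: underside of its round body.
- stand: Grey stand fixed to the bench; origin on the bench below the hook seat, z up. Base plate 120 mm wide, 10 mm thick, x = -15 to 185 mm; head from x = 78 mm, top z = 228 mm. Two 8 mm hook prongs at y = +32 and -32 mm reach from the head to the -x side, dip at x = 0 and turn up to tips at x = -22 mm, z = 238 mm. They enter the bail from the -x side: crossbar over the tips, pail below.
- hook_seat (a point): Point midway between the two prongs, above the dip, 220 mm above the bench: the middle of the bail's crossbar lies here when hung, with the crossbar parallel to the stand's y axis.
- keeper (a joint): Travel (m) of the keeper, a flat bar 20 mm wide sliding on top of the stand's head along the stand's -x: 0 = fully back (nose 72 mm behind the seat, at x = 72 mm), 0.085 = end stop (nose 13 mm past the seat, over the bail's sleeve; underside 230 mm above the bench). About 2 N of friction; stays where left. Starts at 0 to 0.01.
- keeper_knob (a point): Centre of the upper part of the keeper's black knob: an upright block 22 mm long (along the stand's x), 16 mm wide (along y) and 34 mm high; this point is 258 mm above the bench, 12 mm below the knob's top. The bar's top is 22 mm below this point; low guide rails beside the bar reach to 21 mm below it.
- phalanx: Resin finger phalanx model, 50 mm long, 18 mm wide, 16 mm high, lying on the bench; leave it alone. Origin: on the bench under its middle.
- bushing: Grey nylon flanged bushing, 34 mm across, 24 mm high, standing on the bench; leave it alone. Origin: centre of its underside.
- punch: Steel drift punch, 132 mm long, 12 mm thick, lying on the bench along its x axis; leave it alone. Origin: on the bench under its middle.

How it is judged:
By the outcome, as a careful person would: the job done as asked, in the order asked, and still so for the second after the job is handed in, with the robot touching nothing.
It also fails if it takes over 70 s, if anything falls off the work surface, if the arm or the gripper's body presses on something with over 40 N, if the wrist force passes 120 N, or if a joint passes its speed limit or range.

## Working session

There is one attempt and no reset: what is moved stays moved. The work goes in short steps, Python scripts to look and compute and a shell command to move; the robot and the scene stay as the last step left them, time stands still between calls to the robot, and variables do not carry over. Pictures are saved under pics/ and viewed, at most 11 in all, crops included, and the job is handed in when it is done.

```bash
mkdir -p pics
cat > h.py <<'E'
import numpy as np,cv2
from bench import robot
def cam(n):
    c=robot.camera(n);return c['img'],np.array(c['K']),np.array(c['camera_from_world'])
def ray(u,v,K,T):
    R=T[:3,:3];o=-R.T@T[:3,3];d=R.T@np.linalg.inv(K)@[u,v,1];return o,d/np.linalg.norm(d)
def onz(u,v,z,K,T):
    o,d=ray(u,v,K,T);return o+d*(z-o[2])/d[2]
def proj(p,K,T):
    c=K@(T[:3,:3]@np.asarray(p,float)+T[:3,3]);return c[:2]/c[2]
def tri(a,b):
    (o1,d1),(o2,d2)=a,b
    s=np.linalg.lstsq(np.c_[d1,-d2],o2-o1,rcond=None)[0]
    p,q=o1+d1*s[0],o2+d2*s[1];return (p+q)/2,np.linalg.norm(p-q)
E
python3 - <<'E'
from h import *
for n in('scene','top'):
    i,K,T=cam(n);cv2.imwrite(f'pics/{n}0.png',i);print(n,K.round(1).tolist(),T.round(3).tolist())
print(robot.state())
E
```

```text
scene [[483.8, 0.0, 324.8], [0.0, 483.8, 239.9], [0.0, 0.0, 1.0]] [[0.384, 0.923, -0.01, -0.211], [0.647, -0.277, -0.711, -0.235], [-0.659, 0.266, -0.703, 1.268], [0.0, 0.0, 0.0, 1.0]]
top [[594.6, 0.0, 317.0], [0.0, 594.6, 250.4], [0.0, 0.0, 1.0]] [[-0.018, -1.0, -0.012, 0.029], [-0.981, 0.02, -0.193, 0.559], [0.194, 0.008, -0.981, 0.863], [0.0, 0.0, 0.0, 1.0]]
{'time': 0.1, 'q': array([ 1.00288076e+00,  2.21170276e-01,  1.52752373e+00,  1.96902423e-06,
        1.39472180e+00, -1.26115420e-01]), 'joint_vel': array([ 0.00151002, -0.00184342, -0.00145963,  0.00071989,  0.00066768,
        0.00102601]), 'joint_torque': array([ 1.37064867e-04, -4.95945132e+01, -3.88519228e+01,  7.00152176e-02,
        5.15054155e-02, -2.57693779e-05]), 'eef_pos': array([0.26692611, 0.56449029, 0.2215181 ]), 'orientation': array([ 2.19107993e-01,  9.75700188e-01, -8.56910188e-04, -3.10932122e-04]), 'force': array([0.38245572, 0.38879759, 0.67469966]), 'torque': array([-0.03738386,  0.04202361, -0.00938115]), 'finger_force': 0.0, 'width': 0.08677995979960959}
```

View pics/scene0.png

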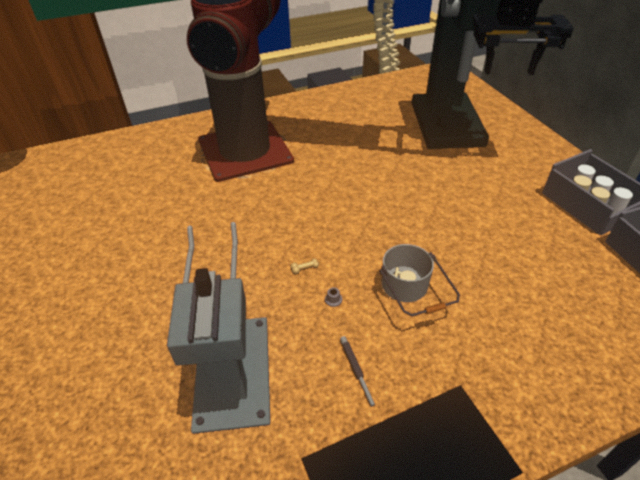

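View pics/top0.png

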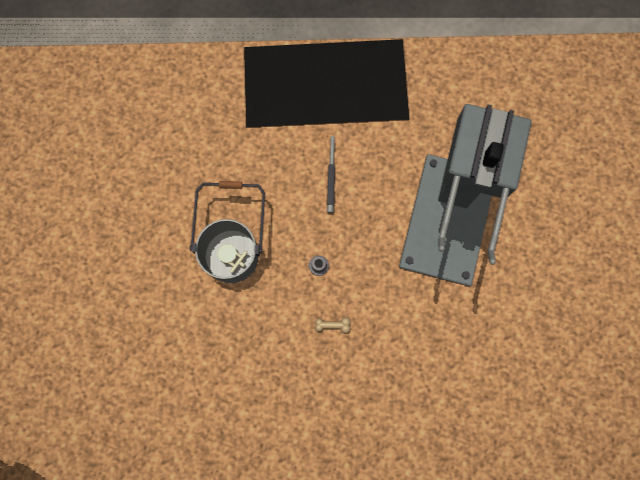

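The scene view shows the pail at about (408,272) with its sleeve at (436,309), and the stand at lower left with its prongs pointing towards the robot. The top view shows the pail at (227,251), sleeve at (230,185), prong tips at about (442,245) and (492,260), and knob at (493,155).

Run:
```python
from h import *
it,Kt,Tt=cam('top');is_,Ks,Ts=cam('scene')
def blob(i,box,f):
    x0,y0,x1,y1=box;m=np.zeros(i.shape[:2],np.uint8)
    m[y0:y1,x0:x1]=f(i[y0:y1,x0:x1].astype(int))*255
    n,l,s,c=cv2.connectedComponentsWithStats(m)
    k=1+np.argmax(s[1:,4]);return c[k],s[k]
sl=lambda a:(a[...,2]>70)&(a[...,2]<165)&(a[...,2]-a[...,0]>60)&(a[...,1]<85)
a,sa=blob(it,(210,175,250,193),sl);b,sb=blob(is_,(420,298,455,320),sl)
print('sleeve',a,sa,b,sb,tri(ray(*a,Kt,Tt),ray(*b,Ks,Ts)))
dk=lambda a:(a.max(-1)<45)
a,sa=blob(it,(478,138,508,172),dk);b,sb=blob(is_,(193,265,218,300),dk)
print('knob',a,sa,b,sb,tri(ray(*a,Kt,Tt),ray(*b,Ks,Ts)))
for z,pts in((.057,[(193,249),(261,250)]),(.064,[(227,251)]),(.065,[(198,186),(263,186)]),(.01,[(400,266),(472,285),(409,260),(465,275),(433,163)]),(.238,[(442,245),(492,260)]),(.228,[(467,105),(531,119),(518,190),(449,173)])):
    for p in pts: print(z,p,onz(*p,z,Kt,Tt).round(4))
for z,pts in((.238,[(191,228),(234,224)]),(.01,[(270,425),(195,430),(268,320),(260,413),(200,420),(259,324)]),(.064,[(408,260)])):
    for p in pts: print('s',z,p,onz(*p,z,Ks,Ts).round(4))
c=np.vstack([cv2.resize(it[90:300,380:560],None,fx=3,fy=3)[:600]])
d=cv2.resize(it[170:300,170:300],None,fx=2,fy=2)
o=np.zeros((600,800,3),np.uint8);o[:,:540]=c[:600];o[:260,540:]=d
cv2.imwrite('pics/crop1.png',o)
```

```text
sleeve [229.76 185.56] [220 185  21   2  25] [429.69230769 310.84615385] [425 308  12   6  26] (array([0.66730857, 0.15173952, 0.04628371]), np.float64(0.008131249452643971))Traceback (most recent call last):
  File "<stdin>", line 12, in <module>
  File "<stdin>", line 7, in blob
    return _wrapfunc(a, 'argmax', axis=axis, out=out, **kwds)
    return bound(*args, **kwds)
ValueError: attempt to get argmax of an empty sequence
```

```bash
cat > m.py <<'E'
from h import *
it,Kt,Tt=cam('top');is_,Ks,Ts=cam('scene')
def blob(i,box,f):
    x0,y0,x1,y1=box;m=np.zeros(i.shape[:2],np.uint8)
    m[y0:y1,x0:x1]=f(i[y0:y1,x0:x1].astype(int))*255
    n,l,s,c=cv2.connectedComponentsWithStats(m)
    if n<2: return np.zeros(2),None
    k=1+np.argmax(s[1:,4]);return c[k],s[k]
E
python3 - <<'E'
from m import *
print(it[178:194,230].tolist());print(is_[302:316,436].tolist());print(it[155,485:505].tolist());print(is_[283,195:216].tolist())
for z,pts in((.057,[(193,249),(261,250)]),(.064,[(227,251)]),(.065,[(198,186),(263,186)]),(.01,[(400,266),(472,285),(409,260),(465,275),(433,163)]),(.238,[(442,245),(492,260)]),(.228,[(467,105),(531,119),(518,190),(449,173)])):
    for p in pts: print(z,p,onz(*p,z,Kt,Tt).round(4))
for z,pts in((.238,[(191,228),(234,224)]),(.01,[(270,425),(195,430),(268,320),(260,413),(200,420),(259,324)]),(.064,[(408,260)])):
    for p in pts: print('s',z,p,onz(*p,z,Ks,Ts).round(4))
o=np.zeros((600,800,3),np.uint8);o[:600,:540]=cv2.resize(it[90:290,380:560],None,fx=3,fy=3);o[:260,540:]=cv2.resize(it[170:300,170:300],None,fx=2,fy=2)
o[260:600,540:]=cv2.resize(is_[215:385,160:290],None,fx=2,fy=2)
cv2.imwrite('pics/crop1.png',o)
E
```

```text
[[100, 146, 199], [98, 143, 195], [87, 127, 175], [53, 81, 120], [55, 87, 131], [59, 92, 139], [59, 92, 139], [53, 83, 127], [46, 72, 110], [39, 61, 91], [51, 77, 108], [91, 134, 183], [87, 128, 174], [86, 126, 172], [81, 120, 163], [84, 124, 168]]
[[73, 145, 212], [61, 125, 192], [41, 93, 154], [37, 86, 149], [36, 91, 155], [37, 89, 162], [41, 91, 158], [32, 80, 145], [35, 81, 133], [53, 109, 165], [60, 126, 190], [62, 128, 192], [56, 122, 184], [56, 119, 184]]
[[7, 7, 7], [6, 5, 6], [5, 6, 5], [11, 11, 12], [22, 20, 20], [29, 28, 28], [35, 34, 36], [35, 34, 35], [36, 35, 36], [35, 34, 35], [33, 32, 34], [33, 32, 33], [33, 31, 32], [32, 31, 32], [30, 28, 28], [24, 23, 23], [40, 37, 40], [62, 61, 64], [73, 72, 76], [98, 100, 98]]
[[44, 51, 66], [25, 38, 54], [27, 41, 55], [26, 38, 56], [26, 42, 55], [25, 41, 55], [28, 38, 56], [26, 36, 54], [26, 41, 55], [26, 37, 53], [27, 41, 57], [31, 38, 57], [26, 36, 55], [26, 39, 52], [25, 43, 54], [35, 45, 61], [70, 76, 87], [115, 126, 133], [131, 139, 146], [100, 109, 116], [69, 71, 87]]
0.057 (193, 249) [0.5649 0.2096 0.057 ]
0.057 (261, 250)
[... 307 characters left out ...]
1  ]
0.01 (433, 163) [ 0.7124 -0.1769  0.01  ]
0.238 (442, 245) [ 0.5268 -0.1367  0.238 ]
0.238 (492, 260) [ 0.5069 -0.1965  0.238 ]
0.228 (467, 105) [ 0.7144 -0.1822  0.228 ]
0.228 (531, 119) [ 0.6931 -0.2636  0.228 ]
0.228 (518, 190) [ 0.5979 -0.2389  0.228 ]
0.228 (449, 173) [ 0.6223 -0.1532  0.228 ]
s 0.238 (191, 228) [ 0.5135 -0.1957  0.238 ]
s 0.238 (234, 224) [ 0.5301 -0.1352  0.238 ]
s 0.01 (270, 425) [ 0.7352 -0.1675  0.01  ]
s 0.01 (195, 430) [ 0.6986 -0.274   0.01  ]
s 0.01 (268, 320) [ 0.549  -0.1109  0.01  ]
s 0.01 (260, 413) [ 0.7111 -0.1759  0.01  ]
s 0.01 (200, 420) [ 0.6861 -0.2637  0.01  ]
s 0.01 (259, 324) [ 0.551  -0.1284  0.01  ]
s 0.064 (408, 260) [0.5605 0.1627 0.064 ]
```

View pics/crop1.png

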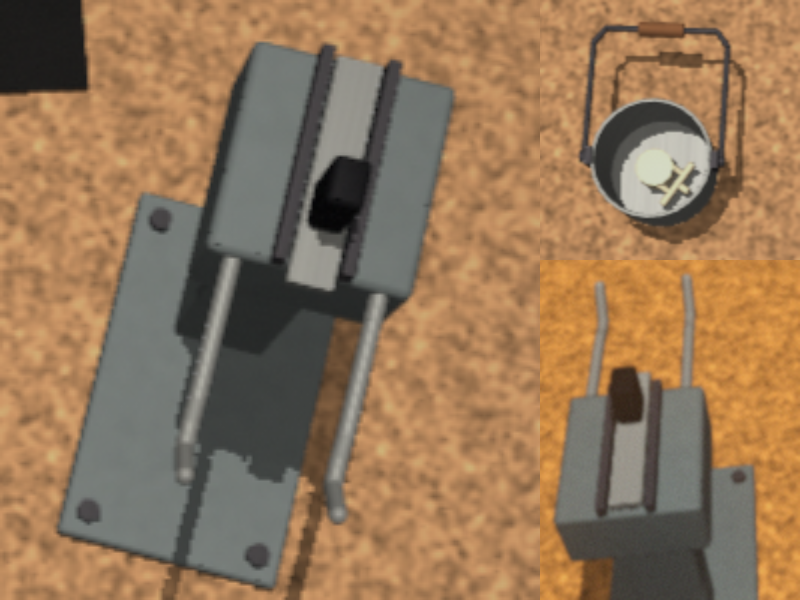

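The crop shows the head rails, knob at about (340,190) in crop and prong tips at (185,478) and (338,518); the bail is level, with the vertebra in the pail.

```bash
cat >> h.py <<'E'
from scipy.spatial.transform import Rotation as Ro
def togo(p,yaw,tilt=0):
    # tool y along world yaw, tool z down, tilted about tool x
    s=robot.state();R=Ro.from_quat(s['orientation'])
    y=[np.cos(yaw),np.sin(yaw),0];z=[0,0,-1];G=Ro.from_matrix(np.c_[np.cross(y,z),y,z])*Ro.from_rotvec([tilt,0,0])
    print('at',s['time'],s['eef_pos'].round(4),'offset',(R.inv().apply(np.array(p)-s['eef_pos'])*1000).round(1),'rot',(R.inv()*G).as_rotvec().round(3),'F',s['force'].round(2),'w',s['width'],'ff',s['finger_force'])
E
python3 - <<'E'
from m import *
sl=lambda a:(a[...,2]-a[...,0]>30)&(a[...,2]<145)
a,sa=blob(it,(215,178,246,190),sl)
sl2=lambda a:(a[...,2]<172)&(a[...,2]-a[...,0]>80)
b,sb=blob(is_,(420,298,452,316),sl2)
print('sleeve',a,sa,b,sb,tri(ray(*a,Kt,Tt),ray(*b,Ks,Ts)))
dk=lambda a:(a.max(-1)<60)
a,sa=blob(it,(478,138,508,172),dk);b,sb=blob(is_,(193,265,214,300),dk)
print('knob',a,sa,b,sb,tri(ray(*a,Kt,Tt),ray(*b,Ks,Ts)))
for z in(.057,.065):print(z,onz(229.8,184.5,z,Kt,Tt))
# knob top face, from crop (345,168): pixel
print(onz(380+350/3,90+168/3,.27,Kt,Tt))
p=tri(ray(230,184.5,Kt,Tt),ray(436,308.5,Ks,Ts));print(p)
togo([.664,.152,.15],-.03)
E
```

```text
sleeve [230.14444444 184.62777778] [218 180  26   9 180] [436.86407767 307.45145631] [422 298  30  18 206] (array([0.6692296 , 0.15594731, 0.05425314]), np.float64(0.004859832002367209))
knob [493.57009346 155.06542056] [483 138  21  34 428] [203.04797048 284.55350554] [196 270  15  26 271] (array([ 0.6375136 , -0.20405428,  0.24923327]), np.float64(0.0020087495922522913))
0.057 [0.66745604 0.15379915 0.057     ]
0.065 [0.66491009 0.1525254  0.065     ]
[ 0.64128164 -0.20331655  0.27      ]
(array([0.66960897, 0.15554619, 0.05223684]), np.float64(0.002806665979930782))
at 0.4 [0.2672 0.5649 0.2224] offset [-535.3 -203.6   72.4] rot [-0.     0.     1.159] F [-0.45 -0.44 -1.  ] w 0.08720179591558895 ff 0.0
```

```bash
python3 -m creep '{"offset":[[-538,-200,40],[-538,-200,40],[-538,-200,40],[-538,-200,40],[-538,-200,40],[-538,-200,40],[-538,-200,40],[-538,-200,40],[-538,-200,40],[-538,-200,82],[-538,-200,82],[-538,-200,82],[-538,-200,82],[-538,-200,82],[-538,-200,82]],"delta_rot":[[0,0,1.159],[0,0,1.159],[0,0,1.159],[0,0,1.159],[0,0,1.159],[0,0,1.159],[0,0,1.159],[0,0,1.159],[0,0,1.159],[0,0,1.159],[0,0,1.159],[0,0,1.159],[0,0,1.159],[0,0,1.159],[0,0,1.159]],"grip":[50,50,50,50,50,50,50,50,50,50,50,50,50,50,50]}' 15
python3 - <<'E'
from m import *
togo([.668,.154,.045],-.03)
o=np.zeros((600,800,3),np.uint8);o[:,:400]=cv2.resize(it[100:300,160:293],(400,600));o[:,400:]=cv2.resize(is_[215:365,370:470],(400,600))
cv2.imwrite('pics/a1.png',o)
s=robot.state();print(proj(s['eef_pos'],Kt,Tt),proj(s['eef_pos'],Ks,Ts))
E
```

```text
time: 2.28
eef_pos: [0.6682, 0.1548, 0.1416]
orientation: [0.717, 0.697, 0.001, 0.0]
force: [-0.8, 0.4, 0.2]
width: 0.0501
finger_force: 0.0
at 2.375 [0.6681 0.1545 0.1411] offset [-0.5 -0.2 96.1] rot [ 0.001 -0.     0.   ] F [-0.24  0.21 -0.87] w 0.049897488500432984 ff 0.0
[220.24239384 166.39895728] [442.46434073 274.06553065]
```

View pics/a1.png

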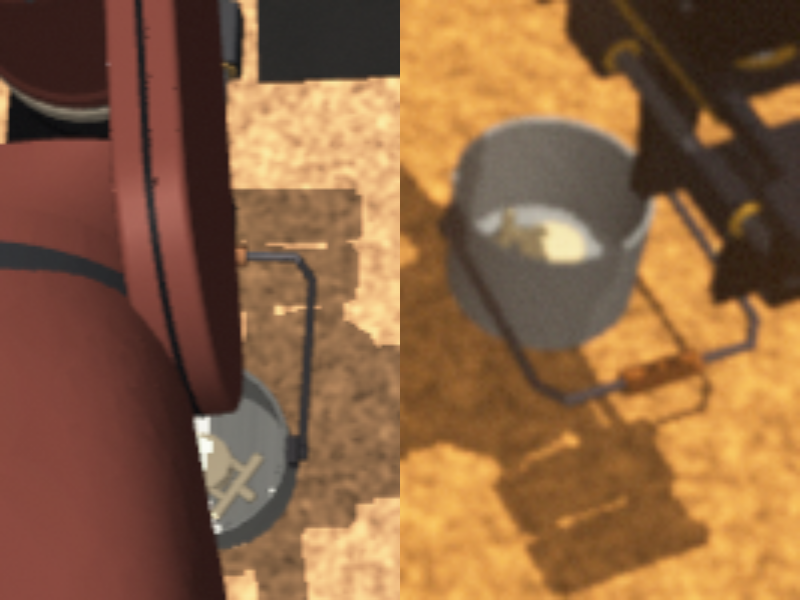

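The scene view shows the sleeve at about (436,308), below the fingers and between them; the top view is mostly blocked by the arm. Descending.

```bash
python3 -m creep '{"offset":[[0,0,50],[0,0,80],[0,0,100],[0,0,100],[0,0,100]],"delta_rot":[[0,0,0],[0,0,0],[0,0,0],[0,0,0],[0,0,0]],"grip":[50,50,50,50,50]}' 15
python3 - <<'E'
from m import *
togo([.668,.154,.041],-.03)
cv2.imwrite('pics/a2.png',cv2.resize(is_[215:365,370:470],(400,600)))
E
```

```text
time: 3.0
eef_pos: [0.6693, 0.1543, 0.0422]
orientation: [0.718, 0.696, 0.001, 0.001]
force: [-0.4, -0.3, -0.3]
width: 0.0502
finger_force: 0.0
at 3.1 [0.6696 0.1543 0.0427] offset [-0.4 -1.6  1.7] rot [ 0.003 -0.     0.   ] F [-0.18  0.13 -0.35] w 0.050266041321197746 ff 0.0
```

View pics/a2.png

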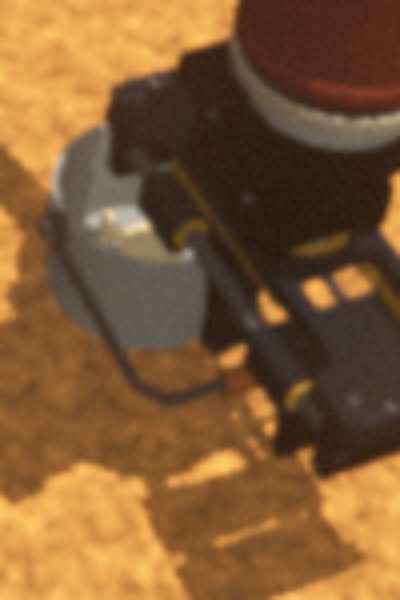

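The crossbar at crop (220,385) runs in between the fingers. Closing.

```bash
python3 -m creep '{"offset":[[0,0,0],[0,0,0],[0,0,0],[0,0,0],[0,0,0],[0,0,0]],"delta_rot":[[0,0,0],[0,0,0],[0,0,0],[0,0,0],[0,0,0],[0,0,0]],"grip":[30,20,8,8,8,8]}' 15
```

```text
time: 3.85
eef_pos: [0.6678, 0.1542, 0.0403]
orientation: [0.718, 0.696, -0.0, -0.0]
force: [-0.9, 0.8, 0.1]
width: 0.0116
finger_force: 15.0
```

```bash
python3 -m creep '{"offset":[[0,-0.9,-13.7],[0,-3.6,-27],[0,-8,-40],[0,-14,-52.5],[0,-22,-64],[0,-30.8,-74],[0,-41,-83.5],[0,-52.5,-91],[0,-60,-95],[0,-60,-95]],"delta_rot":[[0,0,0],[0,0,0],[0,0,0],[0,0,0],[0,0,0],[0,0,0],[0,0,0],[0,0,0],[0,0,0],[0,0,0]],"grip":[8,8,8,8,8,8,8,8,8,8]}' 15
python3 - <<'E'
from m import *
togo([.563,.157,.14],-.03)
o=np.zeros((480,800,3),np.uint8);o[:,:400]=cv2.resize(is_[200:320,360:460],(400,480));o[:,400:]=cv2.resize(it[180:300,160:260],(400,480))
cv2.imwrite('pics/a3.png',o)
E
```

```text
time: 5.1
eef_pos: [0.6087, 0.1566, 0.1376]
orientation: [0.718, 0.697, 0.002, 0.001]
force: [3.1, 2.9, 5.4]
width: 0.0112
finger_force: 15.0
at 5.2 [0.609  0.1565 0.1375] offset [ -0.9 -46.   -2.7] rot [ 0.004 -0.001  0.   ] F [3.69 3.02 7.05] w 0.011661826719725713 ff 14.976355880498886
```

View pics/a3.png

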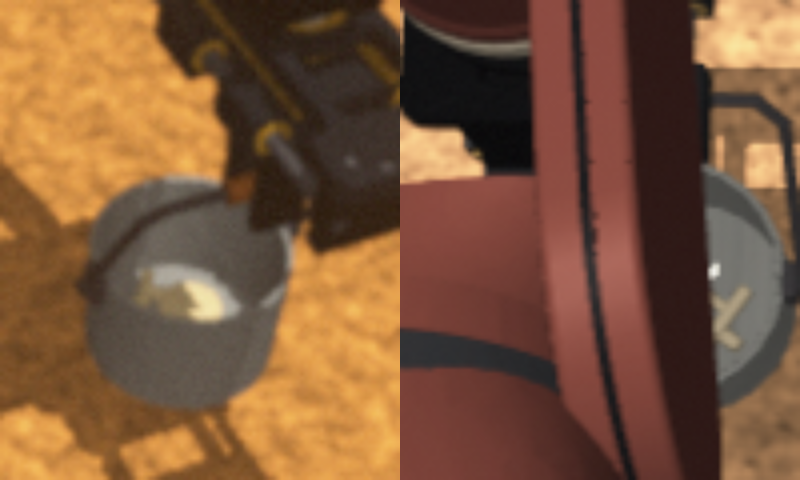

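The bail is about 64° up in the scene crop, with the pail flat on the bench and the vertebra inside. The small outward push means my radius is slightly short.

```bash
python3 -m creep '{"offset":[[0,0,-1.5],[0,-10,-5.6],[0,-20,-8.5],[0,-30,-10.4],[0,-30,-10.4]],"delta_rot":[[0,0,0],[0,0,0],[0,0,0],[0,0,0],[0,0,0]],"grip":[8,8,8,8,8]}' 15
```

```text
time: 5.82
eef_pos: [0.5779, 0.1575, 0.1475]
orientation: [0.718, 0.697, 0.001, 0.0]
force: [0.7, 3.5, 9.2]
width: 0.0112
finger_force: 15.0
```

```bash
python3 -m creep '{"offset":[[0,0,-1],[0,-7,-2],[0,-14,-2.2],[0,-14,-2.2]],"delta_rot":[[0,0,0],[0,0,0],[0,0,0],[0,0,0]],"grip":[8,8,8,8]}' 15
python3 - <<'E'
from m import *
togo([.52,.0,.30],-.283)
o=np.zeros((480,800,3),np.uint8);o[:,:400]=cv2.resize(is_[200:320,360:460],(400,480));o[:,400:]=cv2.resize(it[180:300,160:260],(400,480))
cv2.imwrite('pics/a4.png',o)
E
```

```text
time: 6.32
eef_pos: [0.5632, 0.1578, 0.1488]
orientation: [0.718, 0.697, 0.0, -0.0]
force: [0.6, 3.2, 6.8]
width: 0.0115
finger_force: 15.0
at 6.425 [0.5634 0.1578 0.1488] offset [-158.9  -38.8 -151.3] rot [-0.    -0.001  0.253] F [0.03 3.91 6.92] w 0.011411711924212083 ff 14.971069693565369
```

View pics/a4.png

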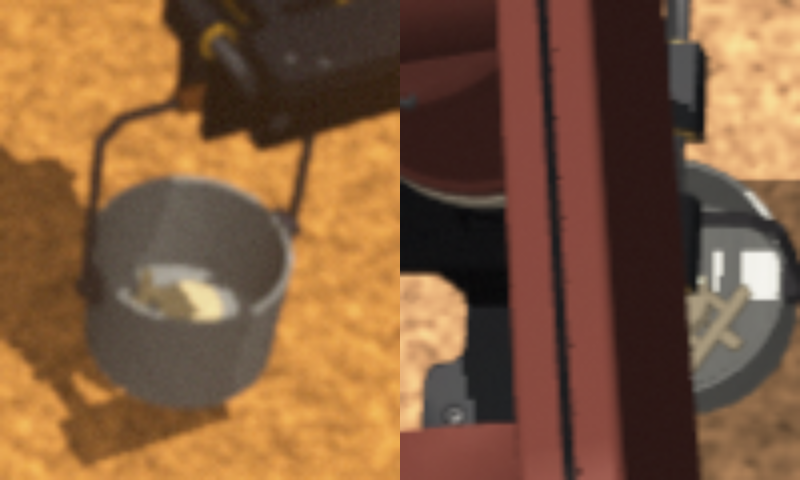

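The bail looks upright in the scene crop and in the top view: crossbar pixel row 234.5 and hinge row 249 both give x≈0.563. Lifting with a firmer grip.

```bash
python3 -m creep '{"offset":[[0,0,0],[0,0,-2],[0,0,-8],[0,0,-20],[0,0,-40],[0,0,-60],[0,0,-80],[0,0,-100],[0,0,-110],[0,0,-110]],"delta_rot":[[0,0,0],[0,0,0],[0,0,0],[0,0,0],[0,0,0],[0,0,0],[0,0,0],[0,0,0],[0,0,0],[0,0,0]],"grip":[8,8,8,8,8,8,8,8,8,8]}' 35
python3 - <<'E'
from h import *
togo([.462,-.151,.255],-.283);togo([.43,.0,.255],-.283)
E
```

```text
time: 7.68
eef_pos: [0.5646, 0.1573, 0.2592]
orientation: [0.718, 0.696, 0.001, 0.001]
force: [0.2, 0.3, -5.8]
width: 0.0105
finger_force: 35.0
at 7.675 [0.5646 0.1573 0.2592] offset [-311.3  -93.3    4. ] rot [ 0.002 -0.     0.253] F [ 0.21  0.27 -5.76] w 0.010453216264594858 ff 34.95006859302521
at 7.675 [0.5646 0.1573 0.2592] offset [-161.3 -129.8    4. ] rot [ 0.002 -0.     0.253] F [ 0.21  0.27 -5.76] w 0.010453216264594858 ff 34.95006859302521
```

```bash
python3 -m creep '{"offset":[[-8,-6,0],[-24,-19,0],[-48,-39,0],[-72,-58,0],[-97,-78,0],[-121,-97,0],[-145,-115,0],[-168,-125,0],[-195,-122,0],[-220,-116,0],[-245,-110,0],[-270,-103,0],[-290,-98,0],[-304,-95,0],[-311,-93,0],[-311,-93,0],[-311,-93,0],[-311,-93,0],[-311,-93,0],[-311,-93,0]],"delta_rot":[[0,0,0],[0,0,0.02],[0,0,0.04],[0,0,0.06],[0,0,0.08],[0,0,0.1],[0,0,0.12],[0,0,0.14],[0,0,0.16],[0,0,0.18],[0,0,0.2],[0,0,0.22],[0,0,0.24],[0,0,0.253],[0,0,0.253],[0,0,0.253],[0,0,0.253],[0,0,0.253],[0,0,0.253],[0,0,0.253]],"grip":[8,8,8,8,8,8,8,8,8,8,8,8,8,8,8,8,8,8,8,8]}' 35
python3 - <<'E'
from m import *
togo([.5385,-.1735,.255],-.283)
o=np.zeros((600,800,3),np.uint8);o[:,:400]=cv2.resize(is_[150:330,130:250],(400,600));o[:,400:]=cv2.resize(it[170:350,400:520],(400,600))
cv2.imwrite('pics/a5.png',o)
E
```

```text
time: 10.18
eef_pos: [0.4619, -0.1506, 0.2582]
orientation: [0.8, 0.6, 0.0, 0.0]
force: [-0.6, 0.4, -5.8]
width: 0.011
finger_force: 35.0
at 10.275 [ 0.4619 -0.1507  0.2582] offset [-0.5 79.9  3.2] rot [0. 0. 0.] F [ 0.17 -0.09 -5.47] w 0.010737077800731123 ff 34.950976967811584
```

View pics/a5.png

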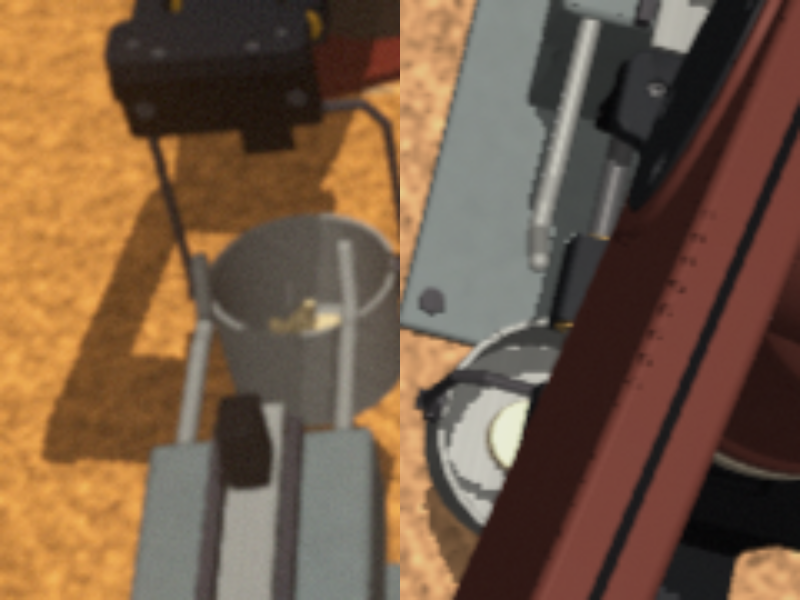

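The scene crop shows the bail behind the prong tips, pail hanging level with vertebra inside; top crop shows left bail arm at about (430,395) outside the left prong tip at (540,265).

```bash
python3 -m creep '{"offset":[[0,6,0],[0,18,0],[0,32,0],[0,48,0],[0,64,0],[0,75,0],[0,80,0],[0,80,0],[0,80,0],[0,80,0],[0,80,0],[0,80,0]],"delta_rot":[[0,0,0],[0,0,0],[0,0,0],[0,0,0],[0,0,0],[0,0,0],[0,0,0],[0,0,0],[0,0,0],[0,0,0],[0,0,0],[0,0,0]],"grip":[8,8,8,8,8,8,8,8,8,8,8,8]}' 35
python3 - <<'E'
from m import *
togo([.5385,-.1735,.207],-.283)
print(onz(407.5,290,.167,Kt,Tt))
o=np.zeros((600,800,3),np.uint8);o[:,:400]=cv2.resize(is_[150:330,150:270],(400,600));o[:,400:]=cv2.resize(it[130:310,400:520],(400,600))
cv2.imwrite('pics/a6.png',o)
E
```

```text
time: 11.78
eef_pos: [0.5387, -0.1731, 0.2583]
orientation: [0.8, 0.6, 0.0, 0.0]
force: [0.6, 0.3, -5.9]
width: 0.0112
finger_force: 35.0
at 11.875 [ 0.5388 -0.1732  0.2583] offset [-0.4 -0.2 51.3] rot [ 0.001  0.    -0.   ] F [-0.22  0.09 -6.2 ] w 0.011029511056403955 ff 34.95107352733612
[ 0.48104257 -0.10201143  0.167     ]
```

View pics/a6.png

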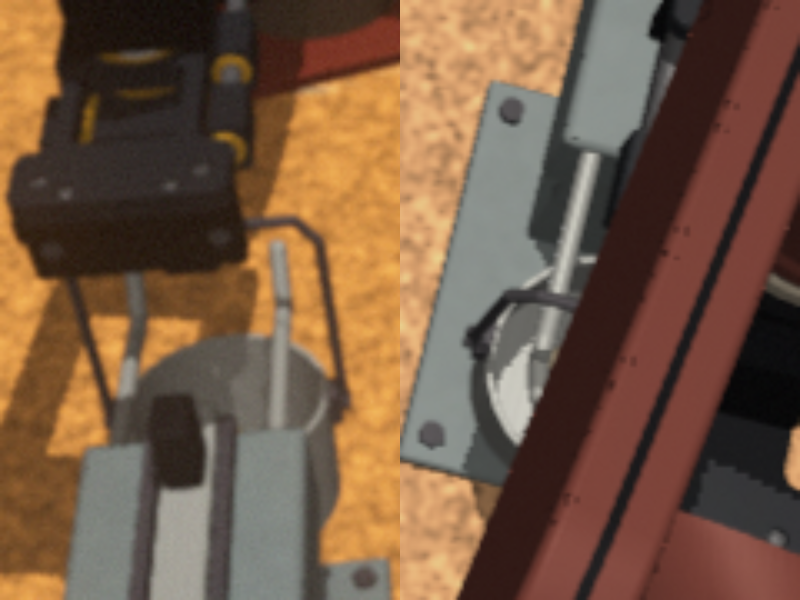

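The prongs pass between the bail's arms, with the crossbar beyond the tips at top crop (510,295). Lowering.

```bash
python3 -m creep '{"offset":[[0,0,6],[0,0,16],[0,0,26],[0,0,36],[0,0,43],[0,0,47],[0,0,49],[0,0,49],[0,0,49]],"delta_rot":[[0,0,0],[0,0,0],[0,0,0],[0,0,0],[0,0,0],[0,0,0],[0,0,0],[0,0,0],[0,0,0]],"grip":[8,8,8,8,8,8,8,8,8]}' 35
```

```text
time: 13.0
eef_pos: [0.5387, -0.1732, 0.2095]
orientation: [0.8, 0.6, 0.0, 0.0]
force: [-0.0, -0.7, -5.3]
width: 0.0107
finger_force: 35.0
```

```bash
python3 -m creep '{"offset":[[0,0,1],[0,0,2],[0,0,3],[0,0,3]],"delta_rot":[[0,0,0],[0,0,0],[0,0,0],[0,0,0]],"grip":[8,8,8,8]}' 35
```

```text
time: 13.5
eef_pos: [0.5388, -0.1732, 0.2065]
orientation: [0.8, 0.6, 0.0, 0.0]
force: [-1.2, 1.0, -2.8]
width: 0.011
finger_force: 35.0
```

```bash
python3 -m creep '{"offset":[[0,0,1],[0,0,1.5],[0,0,1.5]],"delta_rot":[[0,0,0],[0,0,0],[0,0,0]],"grip":[8,8,8]}' 35
```

```text
time: 13.88
eef_pos: [0.5391, -0.1733, 0.206]
orientation: [0.8, 0.6, 0.0, 0.001]
force: [-2.6, 1.6, 5.7]
width: 0.0105
finger_force: 35.0
```

Seated: the load is fully on the prongs. Release and look.

```bash
python3 -m creep '{"offset":[[0,0,0],[0,0,0],[0,0,0],[0,0,0],[0,0,-10],[0,0,-40],[0,0,-90],[0,0,-110],[0,0,-110]],"delta_rot":[[0,0,0],[0,0,0],[0,0,0],[0,0,0],[0,0,0],[0,0,0],[0,0,0],[0,0,0],[0,0,0]],"grip":[16,25,40,40,40,40,40,40,40]}' 15
python3 - <<'E'
from m import *
togo([.640,-.2037,.30],-.283)
o=np.zeros((600,800,3),np.uint8);o[:,:400]=cv2.resize(is_[190:370,150:270],(400,600));o[:,400:]=cv2.resize(it[130:310,400:520],(400,600))
cv2.imwrite('pics/a7.png',o)
E
```

```text
time: 15.0
eef_pos: [0.5395, -0.1735, 0.3166]
orientation: [0.8, 0.6, 0.001, 0.002]
force: [0.1, 0.1, -0.1]
width: 0.0401
finger_force: 0.0
at 15.1 [ 0.5381 -0.1729  0.3131] offset [ -1.1 106.5  12.9] rot [-0.002 -0.    -0.   ] F [ 0.89  0.34 -0.26] w 0.040150751485382295 ff 0.0
```

View pics/a7.png

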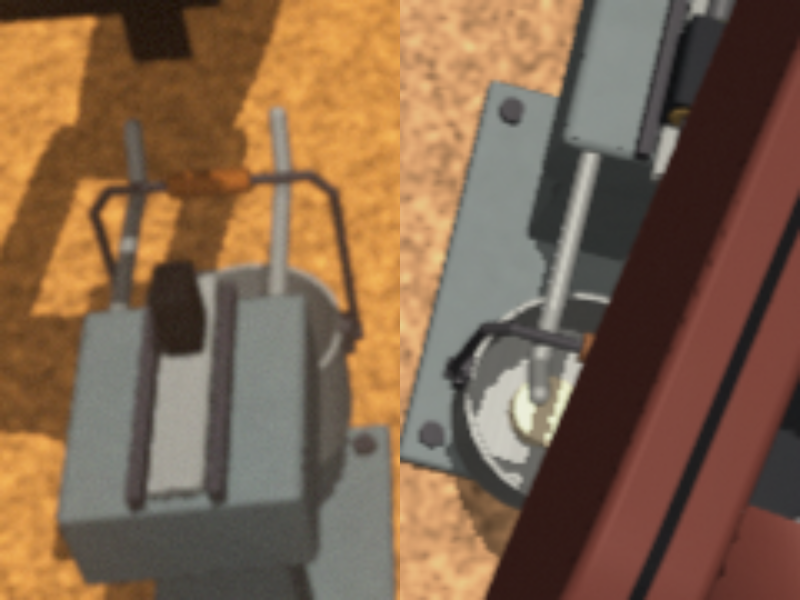

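The bail lies in both prongs (crossbar at scene crop (130–280,180)), released, with the pail hanging and the vertebra inside. Now the knob.

```bash
python3 -m creep '{"offset":[[0,50,0],[0,106,0],[0,106,13],[0,106,13],[0,106,30],[0,106,50],[0,106,68],[0,106,68],[0,106,68]],"delta_rot":[[0,0,0],[0,0,0],[0,0,0],[0,0,0],[0,0,0],[0,0,0],[0,0,0],[0,0,0],[0,0,0]],"grip":[50,50,50,50,50,50,50,50,50]}' 15
python3 -m creep '{"offset":[[0,0,0],[0,0,0],[0,0,0],[0,0,0],[0,0,0]],"delta_rot":[[0,0,0],[0,0,0],[0,0,0],[0,0,0],[0,0,0]],"grip":[35,20,18,18,18]}' 20
```

```text
time: 16.23
eef_pos: [0.6406, -0.2028, 0.2471]
orientation: [0.8, 0.6, 0.0, 0.0]
force: [0.8, 0.2, 1.1]
width: 0.0505
finger_force: 0.0
time: 16.85
eef_pos: [0.6386, -0.2022, 0.2469]
orientation: [0.8, 0.6, -0.001, -0.002]
force: [-9.7, 3.2, 4.1]
width: 0.0221
finger_force: 20.0
```

```bash
python3 -m creep '{"offset":[[0,-5,0],[0,-15,0],[0,-25,0],[0,-35,0],[0,-45,0],[0,-55,0],[0,-65,0],[0,-70,0],[0,-70,0]],"delta_rot":[[0,0,0],[0,0,0],[0,0,0],[0,0,0],[0,0,0],[0,0,0],[0,0,0],[0,0,0],[0,0,0]],"grip":[18,18,18,18,18,18,18,18,18]}' 20
python3 -m creep '{"offset":[[0,-3,0],[0,-6,0],[0,-8,0],[0,-8,0]],"delta_rot":[[0,0,0],[0,0,0],[0,0,0],[0,0,0]],"grip":[18,18,18,18]}' 20
```

```text
time: 17.98
eef_pos: [0.5724, -0.183, 0.2469]
orientation: [0.8, 0.6, -0.0, -0.0]
force: [-1.8, 0.1, 4.9]
width: 0.0218
finger_force: 20.0
time: 18.48
eef_pos: [0.5654, -0.181, 0.2469]
orientation: [0.8, 0.6, -0.0, 0.0]
force: [1.4, -1.1, 5.7]
width: 0.0219
finger_force: 20.0
```

```bash
python3 -m creep '{"offset":[[0,-2,0],[0,-4,0],[0,-4,0]],"delta_rot":[[0,0,0],[0,0,0],[0,0,0]],"grip":[18,18,18]}' 20
python3 -m creep '{"offset":[[0,-1,0],[0,-3,0],[0,-3,0]],"delta_rot":[[0,0,0],[0,0,0],[0,0,0]],"grip":[18,18,18]}' 20
```

```text
time: 18.85
eef_pos: [0.5617, -0.1798, 0.2469]
orientation: [0.8, 0.6, -0.0, 0.0]
force: [1.5, -0.9, 4.8]
width: 0.0216
finger_force: 20.0
time: 19.23
eef_pos: [0.5588, -0.179, 0.2468]
orientation: [0.8, 0.6, -0.0, 0.0]
force: [0.9, 0.2, 4.6]
width: 0.0222
finger_force: 20.0
```

```bash
python3 -m creep '{"offset":[[0,-1,0],[0,-3,0],[0,-3,0]],"delta_rot":[[0,0,0],[0,0,0],[0,0,0]],"grip":[18,18,18]}' 20
```

```text
time: 19.6
eef_pos: [0.5568, -0.1785, 0.2469]
orientation: [0.8, 0.6, 0.001, 0.001]
force: [5.8, -2.0, 3.5]
width: 0.0218
finger_force: 20.0
```

```bash
python3 -m creep '{"offset":[[0,-1,0],[0,-2,0],[0,-2,0]],"delta_rot":[[0,0,0],[0,0,0],[0,0,0]],"grip":[18,18,18]}' 20
```

```text
time: 19.98
eef_pos: [0.5568, -0.1785, 0.2469]
orientation: [0.8, 0.6, 0.002, 0.003]
force: [13.9, -4.7, -0.9]
width: 0.0218
finger_force: 20.0
```

Firmly at the end stop. Relax, open, retreat up and back.

```bash
python3 -m creep '{"offset":[[0,2,0],[0,2,0],[0,2,0],[0,2,0],[0,2,0],[0,2,-20],[0,2,-60],[0,2,-110],[0,-40,-130],[0,-100,-130],[0,-100,-130],[0,-100,-130],[0,-100,-130]],"delta_rot":[[0,0,0],[0,0,0],[0,0,0],[0,0,0],[0,0,0],[0,0,0],[0,0,0],[0,0,0],[0,0,0],[0,0,0],[0,0,0],[0,0,0],[0,0,0]],"grip":[18,30,45,50,50,50,50,50,50,50,50,50,50]}' 20
python3 - <<'E'
from m import *
dk=lambda a:(a.max(-1)<60)
b,sb=blob(is_,(170,200,240,300),dk);print(b,sb)
x=np.array([.960,-.279,0]);p=onz(*b,.25,Ks,Ts);print(p,(p-[.5385,-.1735,.25])@x)
o=np.zeros((600,800,3),np.uint8);o[:,:400]=cv2.resize(is_[190:370,150:270],(400,600));o[:,400:]=cv2.resize(it[130:310,400:520],(400,600))
cv2.imwrite('pics/a8.png',o)
E
```

```text
time: 21.6
eef_pos: [0.459, -0.1501, 0.3772]
orientation: [0.8, 0.6, 0.0, 0.0]
force: [-0.1, -0.6, 0.1]
width: 0.0497
finger_force: 0.0
[206.88014981 237.02621723] [201 225  13  25 267]
[ 0.55455521 -0.17914204  0.25      ] 0.016987133132586443
```

View pics/a8.png

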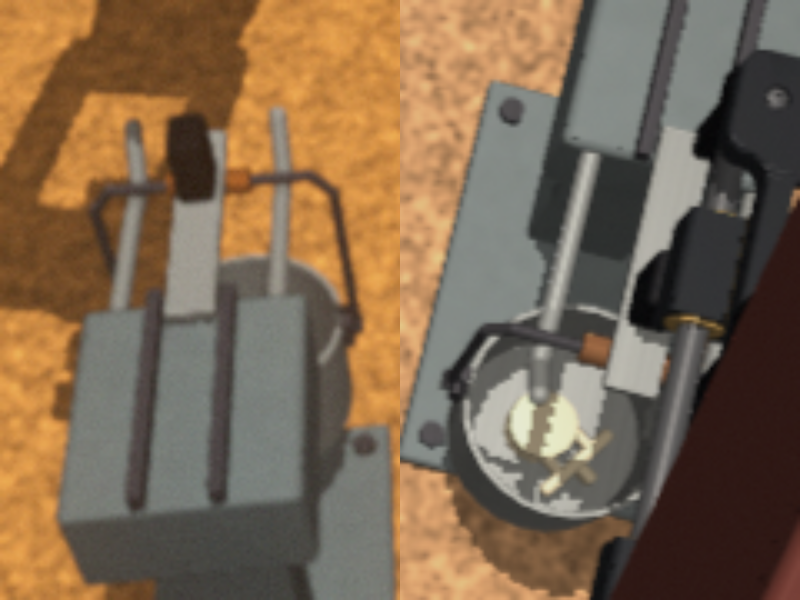

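The keeper bar lies over the sleeve (scene crop (195,200), nose past the crossbar at top crop (632,385)). The bail is in both prongs, the vertebra is in the pail, and the gripper is clear.

```bash
python3 -c "from bench import robot; print(robot.job_done())"
```

```text
the job is handed in; nothing more can be done
None
```

The job is handed in at about 22 s: the bail was swung upright on the bench, the pail hangs by it in both prongs with the vertebra inside, the keeper is at its end stop over the bail, the gripper is clear, and I did not touch the phalanx, bushing or punch.

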